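Level the revolving carving stand

ROBOT

A 7-joint arm with a two-finger parallel gripper is mounted at the origin on the work surface. World frame = base frame: x ahead of the robot, y to its left, z up, the work surface at z = 0. Lengths are in m, angles in rad, forces in N, time in s.
With the tool pointing down it reaches from about 0.4 to 0.85 m from the base axis. Payload 10.4 kg.
Tool frame: the origin (TCP) lies at the very end of the fingers, on their centre line; the grasp point (between the pads) lies r.pinch_z behind it (r.pinch_z is the distance from the TCP to the grasp point, in m); z points along the fingers, x is the direction in which the jaws open and shut, and the axes are right-handed (so a half turn about z gives the same grasp; the last joint's range is limited). The gripper opens to 87 mm and grips with 3 to 60 N. Pads are 19 mm wide; open, the fingers measure 117 mm over their backs; the gripper's body (75 mm by 190 mm) begins 51 mm behind the grasp point.
Start: joints at [-1.151, 0.332, -0.065, 1.46, 0.022, 1.35, -0.088], TCP at [0.268, 0.565, 0.223] pointing down, gripper open.
Joint ranges: [-2.6, 2.6], [-0.5, 2.12], [-1.47, 1.34], [0.16, 2.42], [-1.27, 4.41], [0.06, 2.06], [-2.6, 2.6]. Speed limits (rad/s): [2.22, 2.22, 2.79, 2.79, 3.14, 3.14, 3.14].

INTERFACE

Orientations are given as a unit quaternion [x, y, z, w].
In Python, from bench import r gives the robot as it stands.
- The arm moves only by the tool carry_out, never from a script. Its argument "increments" is text: rows parted by semicolons, each of 7 numbers parted by spaces: the turn, a rotation vector about the tool's x, y, z in degrees, then the shift along the tool's x, y, z in m, then the finger opening in m, from 0 to 0.087. A call has exactly 5 rows; each row is the pose to reach, as a shift and turn from the pose measured when the call began, along the tool's axes at that moment; what a row does not reach only later rows make up. A row lasts 1/8 s, in which the tool goes at most 62.5 mm and 10.7 degrees, less where a joint would pass 70% of its speed; a pose out of reach is approached as far as the arm can. A call with a gripper value outside its range is refused whole. The fingers move at their own pace and stop on an object; "squeeze" is the grip in N (left out, the last holds). Time passes only in rows, so rows that repeat a pose let the fingers close, or fill a call up. It gives the time, the measured TCP pose, the force and the opening at its end, in the units of the state.
- r.read_state(): the state, without advancing time (a new reading comes with each control period).
- r.camera(name): name is "side" or "top"; returns (picture, depth): 384x512x3 uint8, blue, green, red; 384x512 float32, m along the optical axis (not along the pixel's ray), 0 where there is no reading.
- r.camera_model(name): a dict with "K" (3x3 intrinsics, pixels), "k1" (the pictures are not rectified: a ray, as slopes to the right and down, at radius r is drawn at 1 + k1 r^2 times it, then the intrinsics apply), "extrinsics" (4x4, takes a point from camera to world coordinates). Camera axes: x right, y down, z forward; pixel columns grow to the right and rows downward; lengths in m; the calibration is good to about 2 mm. A picture is of the moment at which its call begins. camera_model takes no time and is no camera call.
- r.close_job(): hands the job in, once; it reports no verdict.
The state is a dict: "time": time; "joint_positions": joint angles; "joint_vel": joint speeds; "joint_torque": joint torques, N m; "ee_pos": TCP position; "eef_rot": TCP orientation; "ft_force": force on the tool from outside, world axes, zero at the start; "torque": the same for the moment, N m; "width": finger opening in m.
Only numpy, scipy, OpenCV 4.12 (cv2) and the standard library are available. Lean on these libraries where they do the work, as an engineer would, in place of code of your own. Each camera call takes 0.05 s, during which the arm holds its last target.

TASK

Turn the white plate of the carving stand a quarter turn clockwise (seen from above), by its upright steel post, until it clicks into its other notch, so that the spirit level on it points at the adjustable foot. Then grip the black knob of that foot, press it down so that the sprung shelf sits firmly on the foot, and only then, keeping it pressed, turn the knob until the bubble rests midway between the two black marks of the vial. Finish while still gripping the knob and pressing the shelf down, with the bubble centred; knock nothing else about.

Things in the scene. Friction and masses are not known exactly. Their poses are not given: they have to be found in the camera images.
- post_center (a point): Upright round steel post fixed near the rim of the white plate, 18 mm in diameter, standing 45 mm above the plate's top; this point is its centre, half-way up, 95 mm from the plate's axis. The level beside it is clear of it by 69 mm.
- plate_axis (a point): Centre of the top face of the round white plate (230 mm in diameter, 10 mm thick), on its upright axis of rotation. The plate lies on a steel shelf 270 x 380 mm, whose top face is 22 mm below this point and about 56 mm above the counter.
- plate (a joint): Angle of the white plate in rad, growing clockwise seen from above: about 0 in the first notch, where it starts, 1.571 in the second notch, a quarter turn on. A sprung plunger resists for the first half of the way and draws the plate on into the notch over the second half, to within 0.05 rad; hard stops lie 0.06 rad beyond the notches. At most about 0.2 N m is needed to turn it.
- knob_grip (a point): Middle of the black fluted round knob of the adjustable foot, 38 mm in diameter and 30 mm high, to be gripped from above in any yaw; this point is on its axis, half-way up the knob, 15 mm below its top and 26 mm above the shelf. A thin neck joins it to the shelf. The foot is 200 mm from the plate's axis, on the side away from the shelf's hinge.
- foot_knob: The same knob; origin on its axis at the shelf's top face, 26 mm below knob_grip. At the start this corner is too high: turning the knob counter-clockwise (seen from above) lowers it, clockwise raises it; 0.5 to 1.2 rad counter-clockwise is needed. The bubble moves 17 mm and the corner 4.4 mm per rad of the knob. Turning takes about 0.1 N m.
- seat (a joint): How far the sprung shelf is lifted off its adjustable foot, in rad: 0.012 floating (a spring holds it up, the knob about 4 mm high), 0 pressed down firmly on the foot. Pressing the knob down takes about 5 N and it then stops dead (10 N is ample); let go, it springs up again. The knob sinks by another 4.4 mm per rad of counter-clockwise turn, so follow it down.
- bubble (a joint): Position of the pale bubble (16 mm long) along the level's vial, given as an angle on a 100 mm arc: 0.01 is 1 mm. 0 is midway between the two black marks, which are 24 mm apart; it goes 26 mm at most either way. With the plate in its second notch, positive is towards the foot. The bubble drifts to the higher end and settles in about 1 s. With the shelf floating it reads up to 14 mm too much.
- vial_center (a point): Top of the vial midway between the marks, in the middle of the aluminium spirit level (180 x 34 x 25 mm, long side along the level), which is clipped flat across the centre of the white plate and turns with it.
- tub: Bystander: clear plastic tub, 110 mm across, 70 mm high; origin at the centre of its underside. Leave it alone.
- jar: Bystander: amber glass jar with steel lid, 60 mm across, 90 mm high; origin at the centre of its underside. Leave it alone.

How it is judged:
On the way, in this order (a step that is already met when the one before it is completed fails the run):
1. the plate rests in its second notch, a quarter turn clockwise (value of joint plate between 1.5 and 1.62 rad), for 0.2 s.
2. the knob is held and the shelf is pressed down on its foot, before the bubble is centred (value of joint seat below 0.003 rad and contact force between the fingers and foot_knob above 1 N and value of joint bubble above 0.05 rad), for 0.2 s.
At the end, for the whole second after the job is handed in: The plate is in its second notch (within 0.07 rad below and 0.05 rad above), the fingers still hold the knob (over 1 N) and press the shelf down on its foot (less than 0.003 rad of lift left), and the bubble stays within 4 mm of the middle between the marks (all of step 1 and value of joint seat below 0.003 rad and contact force between the fingers and foot_knob above 1 N and value of joint bubble between -0.04 and 0.04 rad); the arm keeps its last pose, push and grip.
It fails at once if a bystander is moved by more than 20 mm (distance of any of tub, jar from where it was at the start of the episode above 0.02 m).
It also fails if it takes over 51 s, if anything falls off the work surface, if the arm or the gripper's body presses on something with over 40 N, if the wrist force passes 120 N, or if a joint passes its speed limit or range.

## Working session

There is one attempt and no reset: what is moved stays moved. The work goes in short steps, Python scripts to look and compute and a tool call to move; the robot and the scene stay as the last step left them, time stands still between calls to the robot, and variables do not carry over. Pictures are saved under pics/ and viewed, and the job is handed in when it is done.

Besides the shell and the picture viewer there is one more tool, called after "Request:" as name(argument=value, ...) on one line, values as JSON. carry_out: Moves the arm, as the interface text tells. Its arguments: {"type":"object","properties":{"increments":{"type":"string"},"squeeze":{"type":"number"}},"required":["increments"]}

```bash
ls; mkdir -p pics; python3 - <<'E'
from bench import r
import cv2
for n in("side","top"):
    p,d=r.camera(n); cv2.imwrite(f"pics/{n}0.png",p)
    import numpy as np; np.save(f"pics/{n}0d.npy",d)
    m=r.camera_model(n); print(n,m)
s=r.read_state(); print(s, r.pinch_z)
E
```

```text
pics
side {'K': array([[421.25347063,   0.        , 252.81598599],
       [  0.        , 421.25347063, 188.20336043],
       [  0.        ,   0.        ,   1.        ]]), 'k1': -0.07708673108102898, 'extrinsics': array([[ 0.97737785, -0.16831994,  0.12806615,  0.4345769 ],
       [-0.21095919, -0.7325403 ,  0.64721011, -0.69374923],
       [-0.01512475, -0.65958556, -0.7514773 ,  0.8615136 ],
       [ 0.        ,  0.        ,  0.        ,  1.        ]])}
top {'K': array([[427.81272011,   0.        , 248.73056584],
       [  0.        , 427.81272011, 191.33642135],
       [  0.        ,   0.        ,   1.        ]]), 'k1': -0.13558200829307415, 'extrinsics': array([[ 1.81648760e-02, -9.78695085e-01,  2.04513978e-01,
         3.22572545e-01],
       [-9.99827078e-01, -1.85951626e-02, -1.82184443e-04,
        -2.65791094e-02],
       [ 3.98127369e-03, -2.04475304e-01, -9.78863627e-01,
         1.11576655e+00],
       [ 0.00000000e+00,  0.00000000e+00,  0.00000000e+00,
         1.00000000e+00]])}
{'time': 0.1, 'joint_positions': array([-1.15058847,  0.33277676, -0.06468072,  1.46084909,  0.0215953 ,
        1.34990153, -0.08851826]), 'joint_vel': array([ 0.00052283, -0.00103427, -0.00215945, -0.00183724,  0.00133413,
       -0.00037014,  0.00039786]), 'joint_torque': array([ 1.38718020e-03, -6.24551225e+01,  2.45625770e-02, -3.90717530e+01,
       -6.14178437e-02,  3.67063237e-02,  1.34952052e-04]), 'ee_pos': array([0.26766405, 0.56440447, 0.22185732]), 'eef_rot': array([ 8.45131451e-01,  5.34558178e-01, -5.07676490e-04,  3.55609460e-04]), 'ft_force': array([ 0.51890455, -0.62811771, -0.56423241]), 'torque': array([ 0.04265915, -0.04992708,  0.0336265 ]), 'width': 0.08719875931919245} 0.0187
```

View pics/top0.png

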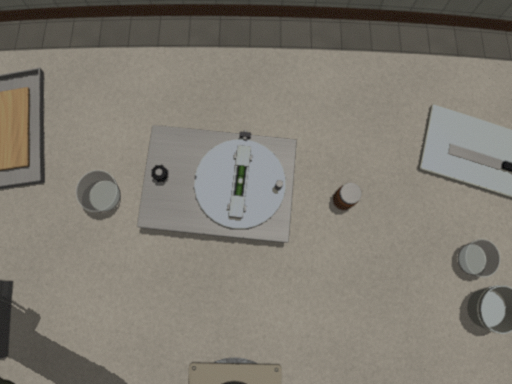

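View pics/side0.png

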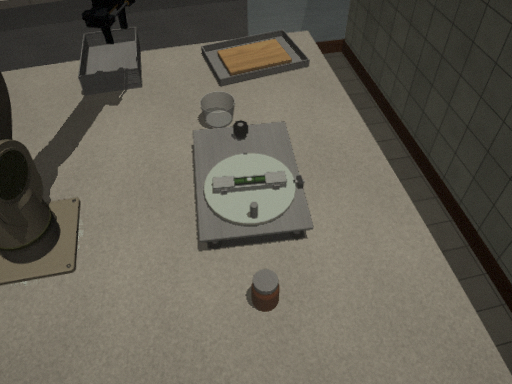

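The top view shows the plate centre near (240,183), the post at (279,185), the knob at (160,174), the jar at (347,195) and the tub at (99,193). The side view has the post at (254,210) and the knob at (240,130). Seen from above, a clockwise turn takes the post from -y to -x, towards the robot.

```bash
cat > h.py <<'E'
import numpy as np, cv2
from bench import r
from scipy.spatial.transform import Rotation as R
def ray(n,u,v):
    m=r.camera_model(n);K=m["K"];x=np.array([(u-K[0,2])/K[0,0],(v-K[1,2])/K[1,1]])
    y=x.copy()
    for _ in range(20): y=x/(1+m["k1"]*(y@y))
    E=m["extrinsics"]; return E[:3,3],E[:3,:3]@np.array([y[0],y[1],1.])
def atz(n,u,v,z):
    o,d=ray(n,u,v); return o+d*(z-o[2])/d[2]
def dep(n,u,v,D):
    o,d=ray(n,u,v); return o+d*D[int(round(v)),int(round(u))]
def proj(n,p):
    m=r.camera_model(n);E=m["extrinsics"];q=E[:3,:3].T@(np.asarray(p)-E[:3,3]);q=q[:2]/q[2]
    q=q*(1+m["k1"]*(q@q)); return m["K"][:2,:2]@q+m["K"][:2,2]
def totool(p,pos,rot): return R.from_quat(rot).inv().apply(np.asarray(p)-pos)
E
python3 - <<'E'
from h import *
for n in("side","top"):
    p=cv2.imread(f"pics/{n}0.png"); a=(185,100,130,150) if n=="side" else (135,115,220,140)
    x,y,w,h=a; c=cv2.resize(p[y:y+h,x:x+w],None,fx=3.6,fy=3.6,interpolation=cv2.INTER_CUBIC);cv2.imwrite(f"pics/{n}0z.png",c)
    D=np.load(f"pics/{n}0d.npy")
    pts={"side":[(240,125),(254,205),(225,215),(265,279),(218,100)],"top":[(160,173),(279,184),(215,200),(265,200),(347,188),(160,215),(99,193)]}[n]
    for q in pts: print(n,q,dep(n,*q,D).round(4))
    # white plate ellipse
    if n=="top":
        pass
E
```

```text
side (240, 125) [0.5773 0.1885 0.1085]
side (254, 205) [ 0.5532 -0.1038  0.1183]
side (225, 215) [ 0.487  -0.0829  0.0738]
side (265, 279) [ 0.5379 -0.2783  0.0914]
side (218, 100) [0.545  0.404  0.0415]
top (160, 173) [0.5746 0.1905 0.1086]
top (279, 184) [ 0.5508 -0.099   0.1162]
top (215, 200) [0.5163 0.0563 0.076 ]
top (265, 200) [ 0.5191 -0.0675  0.0738]
top (347, 188) [ 0.5499 -0.2696  0.0903]
top (160, 215) [0.4778 0.1937 0.0636]
top (99, 193) [0.5418 0.3751 0.0081]
```

```bash
sleep 0
```

```text
(no output)
```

View pics/top0z.png

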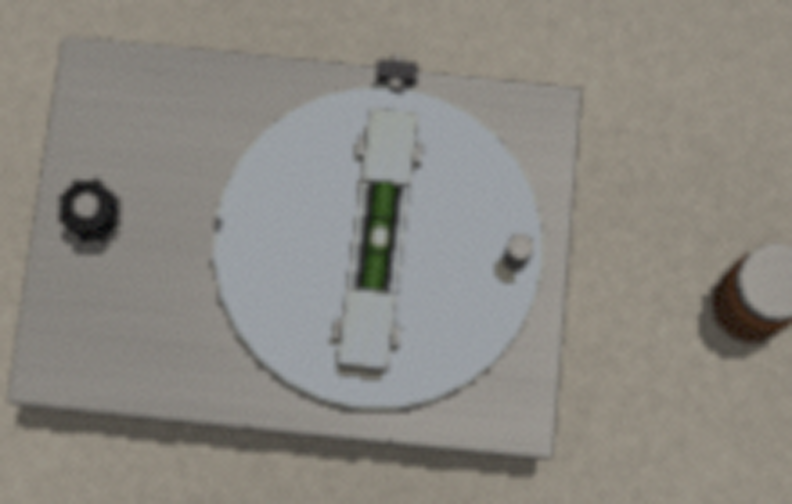

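View pics/side0z.png

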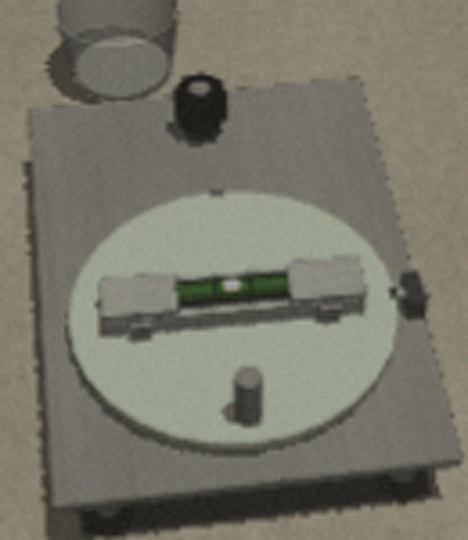

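```bash
python3 - <<'E'
from h import *
# plate ellipse fit from masks
for n in("top","side"):
    p=cv2.imread(f"pics/{n}0.png").astype(int);
    print(n,"platez")
T=lambda x,y:(135+x/3.6,115+y/3.6); S=lambda x,y:(185+x/3.6,100+y/3.6)
print("post T",atz("top",*T(518,243),0.121),"S",atz("side",*S(248,375),0.121))
print("knob T",atz("top",*T(88,205),0.1085),"S",atz("side",*S(200,85),0.1085))
print("plate T",atz("top",*T(377.5,247),0.075),"S",atz("side",*S(233,315),0.075))
print("jar T",atz("top",*T(778,283),0.09))
for q in [(580,87),(65,38),(10,402),(550,457)]: print(atz("top",*T(*q),0.055))
D=np.load("pics/top0d.npy");E=np.load("pics/side0d.npy")
print("level",dep("top",*T(390,150),D),dep("top",*T(365,330),D))
s=r.read_state();M=R.from_quat(s["eef_rot"]).as_matrix();print(M.round(3))
E
```

```text
top platez
side platez
post T [ 0.55333229 -0.09838391  0.121     ] S [ 0.55299655 -0.10353224  0.121     ]
knob T [0.57724149 0.19207844 0.1085    ] S [0.57994356 0.19392633 0.1085    ]
plate T [ 0.55928501 -0.00429193  0.075     ] S [ 0.56160024 -0.01236308  0.075     ]
jar T [ 0.53595155 -0.27956917  0.09      ]
[ 0.68564839 -0.14791014  0.055     ]
[0.71694148 0.2292226  0.055     ]
[0.44822242 0.25033202 0.055     ]
[ 0.41783025 -0.12593547  0.055     ]
level [ 0.62145512 -0.01187957  0.1018315 ] [0.49653099 0.00226089 0.09997456]
[[ 0.428  0.904 -0.   ]
 [ 0.904 -0.428 -0.001]
 [-0.001  0.    -1.   ]]
```

Request:
carry_out(increments="0 0 7 -0.036 0.041 0 0.087; 0 0 15 -0.073 0.082 0 0.087; 0 0 22 -0.109 0.124 0 0.087; 0 0 29 -0.146 0.165 0 0.087; 0 0 36 -0.182 0.206 0 0.087")

```text
time: 0.72
ee_pos: [0.3762, 0.3098, 0.2219]
eef_rot: [0.969, 0.245, -0.001, 0.001]
ft_force: [1.4, 1.4, 1.4]
width: 0.087
```

Request:
carry_out(increments="0 0 6 -0.005 0.056 0 0.087; 0 0 12 -0.010 0.112 0 0.087; 0 0 18 -0.015 0.167 0 0.070; 0 0 25 -0.020 0.223 0 0.070; 0 0 32.6 -0.025 0.279 0 0.060")

```text
time: 1.35
ee_pos: [0.4871, 0.0507, 0.2221]
eef_rot: [0.999, -0.039, -0.0, 0.001]
ft_force: [1.5, 0.3, 0.2]
width: 0.0668
```

Request:
carry_out(increments="0 0 0 0.026 0.049 0 0.06; 0 0 0 0.052 0.098 0 0.05; 0 0 0 0.078 0.146 0 0.05; 0 0 0 0.078 0.146 0.04 0.05; 0 0 0 0.078 0.146 0.085 0.05")

```text
time: 1.98
ee_pos: [0.5538, -0.1018, 0.1362]
eef_rot: [0.999, -0.039, 0.0, 0.001]
ft_force: [-0.2, 1.3, -1.7]
width: 0.0499
```

```bash
python3 - <<'E'
from h import *
s=r.read_state();print(s["ee_pos"],s["ft_force"])
for n in("side","top"):
    p,d=r.camera(n)
    x,y,w,h=(185,100,130,150) if n=="side" else (200,120,140,120)
    cv2.imwrite(f"pics/{n}1.png",cv2.resize(p[y:y+h,x:x+w],None,fx=3.6,fy=3.6,interpolation=cv2.INTER_CUBIC))
E
```

```text
[ 0.55382168 -0.10176343  0.13621547] [-0.19607988  1.31332299 -1.66823631]
```

View pics/side1.png

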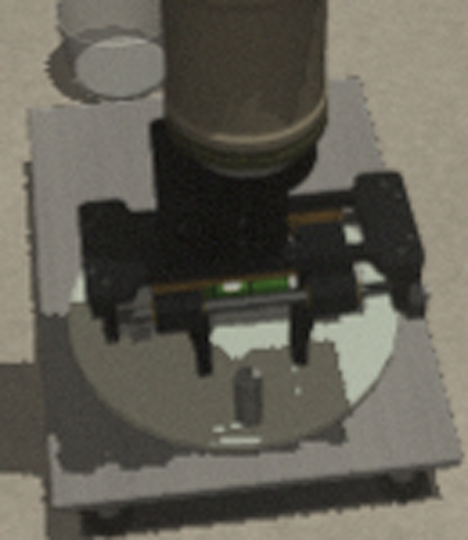

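View pics/top1.png

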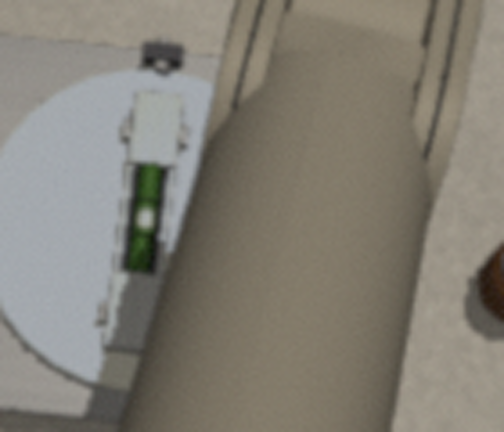

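The side view shows the finger tips at about (203,370) and (300,360) in the crop. They straddle the post top at (248,372). I'll lower and close gently.

Request:
carry_out(increments="0 0 0 0 0 0.022 0.05; 0 0 0 0 0 0.044 0.05; 0 0 0 0 0 0.044 0.03; 0 0 0 0 0 0.044 0.015; 0 0 0 0 0 0.044 0.012", squeeze=6)

```text
time: 2.7
ee_pos: [0.5509, -0.1007, 0.0902]
eef_rot: [0.999, -0.039, -0.003, 0.001]
ft_force: [-0.2, -0.5, 0.5]
width: 0.0281
```

Request:
carry_out(increments="0 0 0 0 0 0 0.012; 0 0 0 0 0 0 0.012; 0 0 6 -0.0099 -0.0005 0 0.012; 0 0 12 -0.0198 -0.0021 0 0.012; 0 0 18 -0.0294 -0.0046 0 0.012")

```text
time: 3.32
ee_pos: [0.5227, -0.093, 0.091]
eef_rot: [0.981, -0.196, -0.002, 0.001]
ft_force: [3.4, 3.4, 2.3]
width: 0.0179
```

Request:
carry_out(increments="0 0 8 -0.0132 -0.0009 0 0.012; 0 0 16 -0.0262 -0.0037 0 0.012; 0 0 24 -0.0386 -0.0082 0 0.012; 0 0 32 -0.0503 -0.0144 0 0.012; 0 0 40 -0.0611 -0.0222 0 0.012")

```text
time: 3.95
ee_pos: [0.4755, -0.0484, 0.092]
eef_rot: [0.853, -0.521, -0.001, 0.0]
ft_force: [3.2, 2.3, 5.5]
width: 0.0181
```

Request:
carry_out(increments="0 0 8 -0.0132 -0.0009 0 0.012; 0 0 16 -0.0262 -0.0037 0 0.012; 0 0 24 -0.0386 -0.0082 0 0.012; 0 0 30 -0.0475 -0.0127 0 0.012; 0 0 31 -0.0489 -0.0136 0 0.012")

```text
time: 4.58
ee_pos: [0.4657, 0.0023, 0.0929]
eef_rot: [-0.683, 0.731, 0.001, -0.0]
ft_force: [-2.5, -0.3, 9.5]
width: 0.0179
```

Request:
carry_out(increments="0 0 0 0 0 0 0.03; 0 0 0 0 0 0 0.04; 0 0 0 0 0 0 0.045; 0 0 0 0 0 -0.03 0.045; 0 0 0 0 0 -0.08 0.06")

```text
time: 5.2
ee_pos: [0.4647, 0.0018, 0.1727]
eef_rot: [-0.683, 0.731, 0.002, -0.002]
ft_force: [0.9, 1.1, 0.5]
width: 0.049
```

```bash
python3 - <<'E'
from h import *
s=r.read_state();print(s["ee_pos"],s["ft_force"],s["joint_positions"].round(2))
for n in("side","top"):
    p,d=r.camera(n); np.save(f"pics/{n}2d.npy",d); cv2.imwrite(f"pics/{n}2raw.png",p)
    x,y,w,h=(185,100,130,150) if n=="side" else (135,115,220,140)
    cv2.imwrite(f"pics/{n}2.png",cv2.resize(p[y:y+h,x:x+w],None,fx=3.6,fy=3.6,interpolation=cv2.INTER_CUBIC))
E
```

```text
[0.46466811 0.00182013 0.17270091] [0.89619994 1.1336702  0.5220351 ] [-0.82 -0.01  0.72  1.96  0.01  1.2  -1.74]
```

View pics/side2.png

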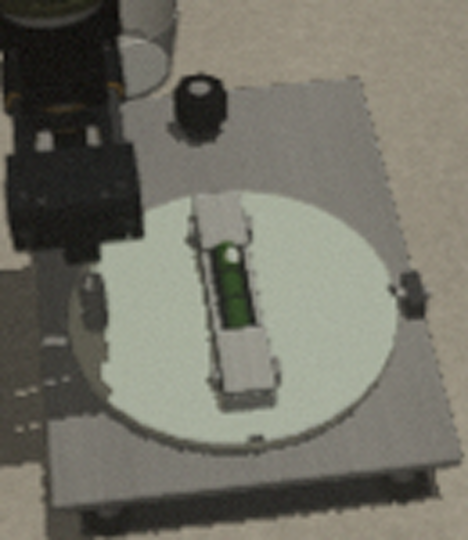

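View pics/top2.png

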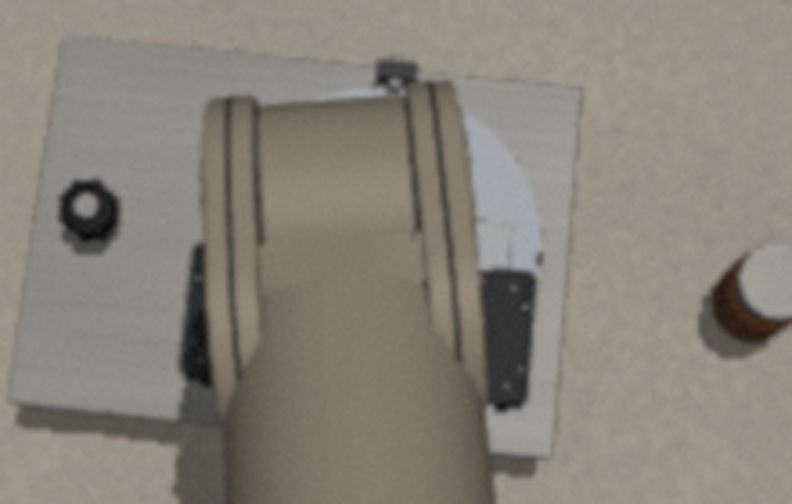

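```bash
python3 - <<'E'
from h import *
S=lambda x,y:(185+x/3.6,100+y/3.6)
a=atz("side",*S(218,195),.101);b=atz("side",*S(247,388),.101);m=(a+b)/2
k=np.array([.5785,.193,0])
print(a,b,np.linalg.norm(a-b),m); print(np.degrees(np.arctan2(*(a-b)[:2])),np.degrees(np.arctan2(.0185,.2)))
print("vial px",proj("side",[*m[:2],.1]), (proj("side",[*m[:2],.1])-[185,100])*3.6)
print("bubble",atz("side",*S(231,256),.1))
# tool frame deltas to above knob
s=r.read_state();print(totool([.578,.193,s["ee_pos"][2]],s["ee_pos"],s["eef_rot"]))
E
```

```text
[0.57059538 0.08002916 0.101     ] [ 0.55328672 -0.09794047  0.101     ] 0.17880933282707176 [ 0.56194105 -0.00895566  0.101     ]
5.554901789224425 5.284821092509015
vial px [249.36088122 179.71412932] [231.6991724  286.97086556]
bubble [0.56744967 0.01961332 0.1       ]
[-0.19798071 -0.09625126  0.00123924]
```

Request:
carry_out(increments="0 0 -8 -0.050 -0.024 0 0.07; 0 0 -16 -0.099 -0.048 0 0.07; 0 0 -24 -0.149 -0.072 0 0.07; 0 0 -32 -0.198 -0.096 0 0.07; 0 0 -34 -0.198 -0.096 0.04 0.07")

```text
time: 5.92
ee_pos: [0.5802, 0.1984, 0.1387]
eef_rot: [0.868, -0.496, 0.002, -0.005]
ft_force: [0.4, -1.1, -0.4]
width: 0.0695
```

```bash
python3 - <<'E'
from h import *
s=r.read_state();print(s["ee_pos"],s["ft_force"],s["joint_positions"].round(2))
for n in("side","top"):
    p,d=r.camera(n)
    x,y,w,h=(185,60,130,150) if n=="side" else (135,115,220,140)
    cv2.imwrite(f"pics/{n}3.png",cv2.resize(p[y:y+h,x:x+w],None,fx=3.6,fy=3.6,interpolation=cv2.INTER_CUBIC))
E
```

```text
[0.58016057 0.19839229 0.1386906 ] [ 0.3847637  -1.1365665  -0.39876394] [-0.85  0.39  0.57  1.64 -0.23  1.17 -1.27]
```

View pics/side3.png

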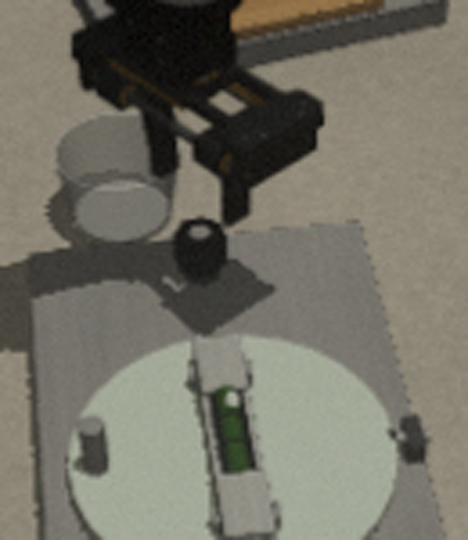

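View pics/top3.png

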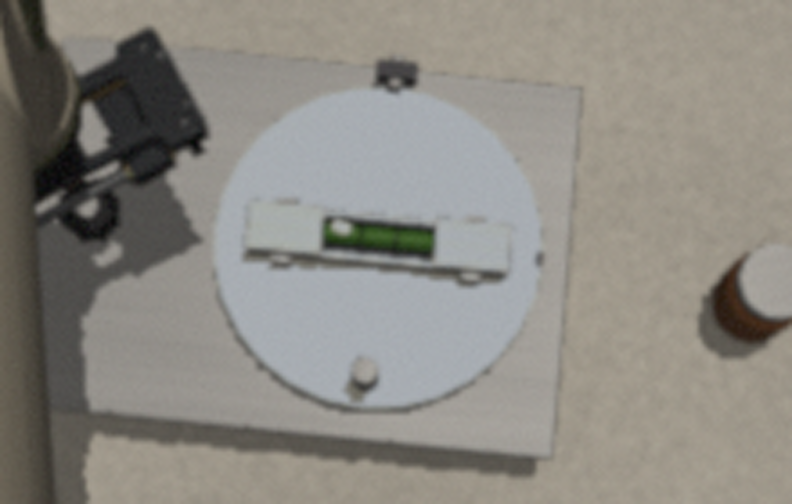

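The level points at the knob in both views (top crop: the level runs along y≈240 and the knob is at (90,210)). The fingers straddle the knob. I'll lower and grip.

Request:
carry_out(increments="0 0 0 0.0033 0.0043 0.02 0.07; 0 0 0 0.0033 0.0043 0.045 0.07; 0 0 0 0.0033 0.0043 0.062 0.07; 0 0 0 0.0033 0.0043 0.062 0.04; 0 0 0 0.0033 0.0043 0.062 0.03", squeeze=25)

```text
time: 6.65
ee_pos: [0.5739, 0.1877, 0.0728]
eef_rot: [0.866, -0.499, -0.0, 0.0]
ft_force: [0.8, 0.2, 0.1]
width: 0.0573
```

Request:
carry_out(increments="0 0 0 0 0 0 0.03; 0 0 0 0 0 0 0.03; 0 0 0 0 0 0 0.03; 0 0 0 0 0 0 0.03; 0 0 0 0 0 0 0.03")

```text
time: 7.28
ee_pos: [0.5725, 0.1917, 0.0735]
eef_rot: [0.867, -0.498, -0.002, -0.001]
ft_force: [-7.9, 9.4, 4.7]
width: 0.0372
```

Request:
carry_out(increments="0 0 0 0 0 0 0.05; 0 0 0 0 0 0 0.05; 0 0 0 0.001 -0.005 0 0.05; 0 0 0 0.001 -0.005 0 0.05; 0 0 0 0.001 -0.005 0 0.05")

```text
time: 7.9
ee_pos: [0.5775, 0.1931, 0.0734]
eef_rot: [0.867, -0.498, -0.002, -0.001]
ft_force: [0.3, -0.4, 0.4]
width: 0.05
```

```bash
python3 - <<'E'
from h import *
s=r.read_state();print(s["time"],s["ee_pos"],s["ft_force"],s["torque"],s["width"],s["joint_positions"].round(2))
for n in("side","top"):
    p,d=r.camera(n)
    x,y,w,h=(195,70,100,100) if n=="side" else (135,115,220,140)
    f=6 if n=="side" else 3.6
    cv2.imwrite(f"pics/{n}4.png",cv2.resize(p[y:y+h,x:x+w],None,fx=f,fy=f,interpolation=cv2.INTER_CUBIC))
s=r.read_state();print(s["ee_pos"])
E
```

```text
7.9 [0.57747579 0.19312316 0.07344028] [ 0.32578359 -0.35818323  0.36845649] [-0.16499217  0.10179613 -0.00463554] 0.050030165196032185 [-0.82  0.46  0.55  1.7  -0.27  1.06 -1.23]
[0.57734337 0.19319166 0.07344846]
```

View pics/side4.png

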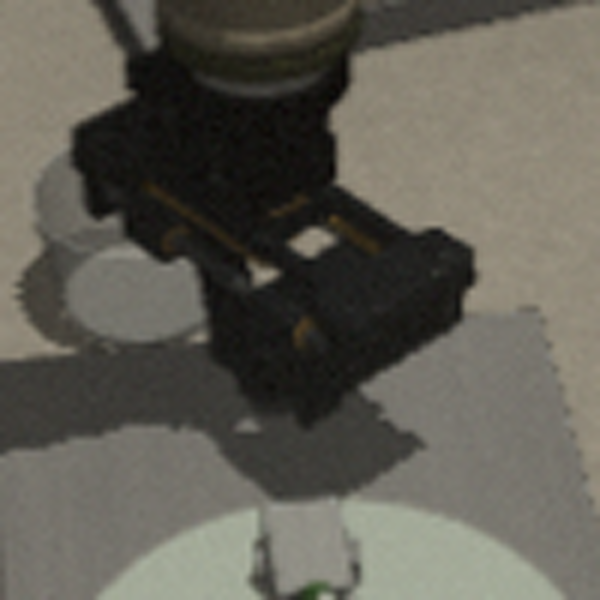

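The gripper hides the knob in this view. The TCP is at (0.577,0.193), which matches the measured knob axis. I'll close now.

Request:
carry_out(increments="0 0 0 0 0 0 0.03; 0 0 0 0 0 0 0.03; 0 0 0 0 0 0 0.03; 0 0 0 0 0 0 0.03; 0 0 0 0 0 0 0.03", squeeze=30)

```text
time: 8.62
ee_pos: [0.5767, 0.1944, 0.0734]
eef_rot: [0.867, -0.497, -0.003, -0.002]
ft_force: [-4.3, 3.9, 1.8]
width: 0.0372
```

Request:
carry_out(increments="0 0 0 0 0 0.002 0.03; 0 0 0 0 0 0.004 0.03; 0 0 0 0 0 0.006 0.03; 0 0 0 0 0 0.007 0.03; 0 0 0 0 0 0.007 0.03")

```text
time: 9.25
ee_pos: [0.5771, 0.1949, 0.0685]
eef_rot: [0.868, -0.497, -0.003, -0.002]
ft_force: [-10.6, 0.2, 22.9]
width: 0.037
```

Request:
carry_out(increments="0 0 0 0 0 0.0013 0.03; 0 0 0 0 0 0.0013 0.03; 0 0 0 0 0 0.0013 0.03; 0 0 0 0 0 0.0013 0.03; 0 0 0 0 0 0.0013 0.03")

```text
time: 9.88
ee_pos: [0.5771, 0.1949, 0.0688]
eef_rot: [0.868, -0.497, -0.004, -0.003]
ft_force: [-10.0, -0.2, 18.1]
width: 0.0372
```

```bash
cat > b.py <<'E'
import sys
from h import *
t=sys.argv[1]
s=r.read_state();print(s["time"],s["ee_pos"].round(4),s["eef_rot"].round(3),"F",s["ft_force"].round(1),"T",s["torque"].round(2),s["width"].round(4),s["joint_positions"].round(2))
ims=[]
for n in("side","top"):
    p,d=r.camera(n); cv2.imwrite(f"pics/{n}{t}r.png",p)
    x,y,w,h=(229,155,40,60) if n=="side" else (195,160,90,40)
    cv2.imwrite(f"pics/{n}{t}.png",cv2.resize(p[y:y+h,x:x+w],None,fx=8,fy=8,interpolation=cv2.INTER_CUBIC))
E
python3 b.py 5
```

```text
Traceback (most recent call last):
  File "b.py", line 4, in <module>
    s=r.read_state();print(s["time"],s["ee_pos"].round(4),s["eef_rot"].round(3),"F",s["ft_force"].round(1),"T",s["torque"].round(2),s["width"].round(4),s["joint_positions"].round(2))
                                                                                                                                    ^^^^^^^^^^^^^^^^
AttributeError: 'float' object has no attribute 'round'
```

```bash
sed -i 's/s\["width"\].round(4)/round(s["width"],4)/' b.py; python3 b.py 5
```

```text
9.875 [0.5771 0.1949 0.0688] [ 0.868 -0.497 -0.004 -0.003] F [-10.   -0.2  18.1] T [-0.28  2.29  0.1 ] 0.0372 [-0.82  0.47  0.54  1.7  -0.28  1.05 -1.23]
```

View pics/side5.png

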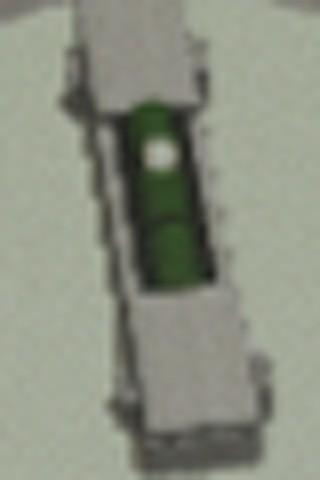

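View pics/top5.png

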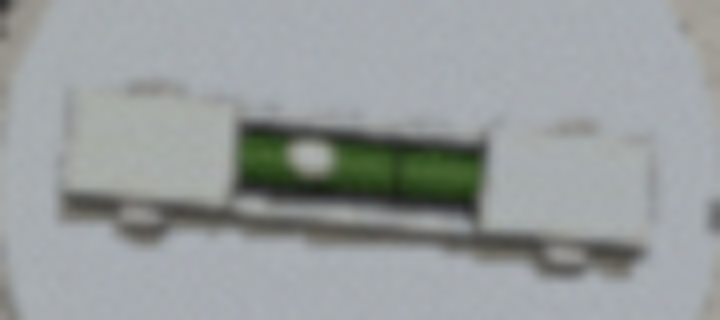

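Both views put the bubble off centre towards the foot: at x≈310 in the top crop, with the window centre at about 361, so about +16 mm. The shelf is seated at 18 N. It needs about 0.9 rad counter-clockwise.

Request:
carry_out(increments="0 0 -5 0 0 0.0017 0.03; 0 0 -10 0 0 0.0021 0.03; 0 0 -15 0 0 0.0025 0.03; 0 0 -20 0 0 0.0028 0.03; 0 0 -25 0 0 0.0032 0.03")

```text
time: 10.6
ee_pos: [0.5775, 0.1946, 0.0669]
eef_rot: [0.955, -0.296, -0.003, -0.004]
ft_force: [-7.0, -0.9, 16.2]
width: 0.0369
```

```bash
python3 b.py 6
```

```text
10.6 [0.5775 0.1946 0.0669] [ 0.955 -0.296 -0.003 -0.004] F [-7.  -0.9 16.2] T [-0.56  1.46  0.04] 0.0369 [-0.75  0.45  0.45  1.7  -0.23  1.04 -0.82]
```

View pics/top6.png

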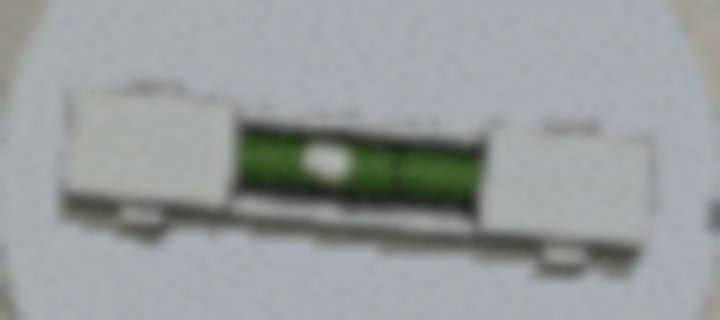

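The bubble has moved to x≈328 in the crop (centre 361) and is still drifting. I'll continue.

Request:
carry_out(increments="0 0 -5 0 0 0.0018 0.03; 0 0 -10 0 0 0.0021 0.03; 0 0 -15 0 0 0.0025 0.03; 0 0 -20 0 0 0.0028 0.03; 0 0 -20 0 0 0.0028 0.03")

```text
time: 11.32
ee_pos: [0.578, 0.1946, 0.0654]
eef_rot: [0.992, -0.125, -0.001, -0.004]
ft_force: [-5.8, 0.4, 13.3]
width: 0.0374
```

Request:
carry_out(increments="0 0 0 0 0 0.0014 0.03; 0 0 0 0 0 0.0014 0.03; 0 0 0 0 0 0.0014 0.03; 0 0 0 0 0 0.0014 0.03; 0 0 0 0 0 0.0014 0.03")

```text
time: 11.95
ee_pos: [0.578, 0.1946, 0.0653]
eef_rot: [0.992, -0.125, -0.001, -0.005]
ft_force: [-9.4, 0.4, 15.6]
width: 0.037
```

Request:
carry_out(increments="0 0 0 0 0 0.0014 0.03; 0 0 0 0 0 0.0014 0.03; 0 0 0 0 0 0.0014 0.03; 0 0 0 0 0 0.0014 0.03; 0 0 0 0 0 0.0014 0.03")

```text
time: 12.58
ee_pos: [0.5781, 0.1946, 0.0653]
eef_rot: [0.992, -0.125, -0.001, -0.005]
ft_force: [-9.4, 0.0, 16.7]
width: 0.0374
```

```bash
python3 b.py 7
```

```text
12.575 [0.5781 0.1946 0.0653] [ 0.992 -0.125 -0.001 -0.005] F [-9.4  0.  16.7] T [-0.31  1.93  0.15] 0.0374 [-0.7   0.45  0.38  1.7  -0.2   1.04 -0.5 ]
```

View pics/top7.png

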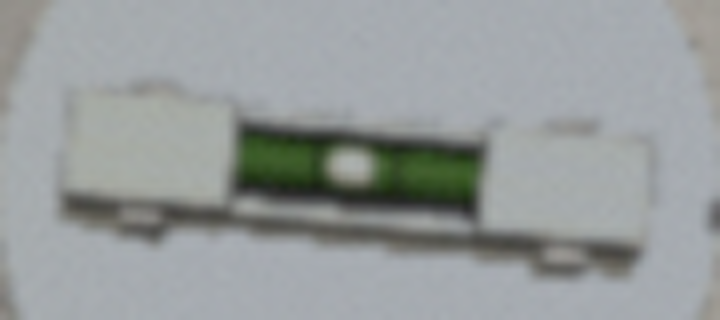

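View pics/side7.png

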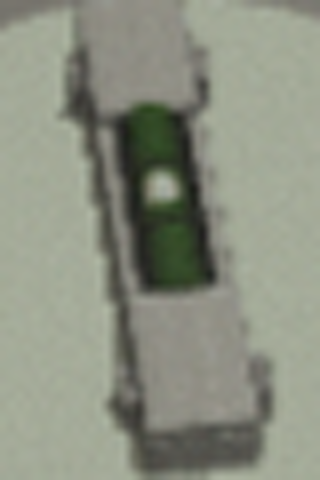

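The marks in the top crop are at about x=322 and 398 (middle 360) and the bubble is at 350, so about +3 mm. It needs about 10° more.

Request:
carry_out(increments="0 0 -3 0 0 0.0016 0.03; 0 0 -6 0 0 0.0019 0.03; 0 0 -10 0 0 0.0021 0.03; 0 0 -10 0 0 0.0021 0.03; 0 0 -10 0 0 0.0021 0.03")

```text
time: 13.3
ee_pos: [0.5783, 0.1946, 0.0645]
eef_rot: [0.999, -0.038, -0.001, -0.005]
ft_force: [-8.3, -0.5, 15.4]
width: 0.0371
```

Request:
carry_out(increments="0 0 0 0 0 0.0014 0.03; 0 0 0 0 0 0.0014 0.03; 0 0 0 0 0 0.0014 0.03; 0 0 0 0 0 0.0014 0.03; 0 0 0 0 0 0.0014 0.03")

```text
time: 13.92
ee_pos: [0.5783, 0.1946, 0.0645]
eef_rot: [0.999, -0.038, -0.001, -0.005]
ft_force: [-8.3, -0.6, 16.1]
width: 0.0371
```

Request:
carry_out(increments="0 0 0 0 0 0.0014 0.03; 0 0 0 0 0 0.0014 0.03; 0 0 0 0 0 0.0014 0.03; 0 0 0 0 0 0.0014 0.03; 0 0 0 0 0 0.0014 0.03")

```text
time: 14.55
ee_pos: [0.5783, 0.1947, 0.0645]
eef_rot: [0.999, -0.038, -0.001, -0.006]
ft_force: [-9.0, -0.0, 15.8]
width: 0.037
```

```bash
python3 b.py 8; python3 - <<'E'
from h import *
# unrotated strip along the level, bubble & marks profile (top)
p=cv2.imread("pics/top8r.png").astype(float)
for n,c,L in(("top",None,None),):
    out=[]
    A=np.array([195+240/8,160+158/8]);B=np.array([195+485/8,160+171/8])
    t=np.linspace(0,1,62)
    g=[np.mean([cv2.getRectSubPix(p.astype(np.float32),(1,1),tuple(map(float,A+(B-A)*q+[0,k]))).ravel() for k in(-1,0,1)],axis=0) for q in t]
    g=np.array(g)
    for q,v in zip(t,g): print(round(q*245+240),v.round().astype(int),end="; ")
E
```

```text
14.55 [0.5783 0.1947 0.0645] [ 0.999 -0.038 -0.001 -0.006] F [-9.  -0.  15.8] T [-0.26  1.92  0.22] 0.037 [-0.67  0.44  0.35  1.69 -0.18  1.03 -0.33]
240 [49 85 62]; 244 [42 84 58]; 248 [36 82 54]; 252 [35 82 53]; 256 [35 81 53]; 260 [36 83 54]; 264 [38 84 56]; 268 [38 84 56]; 272 [38 84 56]; 276 [37 85 56]; 280 [37 85 56]; 284 [38 85 56]; 288 [39 85 56]; 292 [39 85 56]; 296 [39 84 56]; 300 [38 82 54]; 304 [36 79 52]; 308 [36 73 50]; 312 [35 68 48]; 316 [35 71 49]; 320 [36 75 51]; 324 [47 84 62]; 328 [59 94 73]; 332 [ 81 108  95]; 336 [103 123 116]; 340 [123 137 132]; 344 [141 150 147]; 348 [148 156 153]; 352 [155 161 158]; 356 [156 161 158]; 360 [156 160 158]; 365 [151 157 154]; 369 [145 153 150]; 373 [127 140 135]; 377 [109 127 119]; 381 [ 86 110  98]; 385 [64 94 78]; 389 [49 81 63]; 393 [36 70 51]; 397 [37 74 52]; 401 [38 78 54]; 405 [39 82 55]; 409 [39 86 57]; 413 [40 87 58]; 417 [40 87 58]; 421 [41 88 59]; 425 [41 88 60]; 429 [40 88 59]; 433 [40 88 59]; 437 [40 88 58]; 441 [41 88 58]; 445 [41 88 59]; 449 [41 88 59]; 453 [40 87 59]; 457 [39 87 58]; 461 [38 85 56]; 465 [41 86 57]; 469 [58 92 70]; 473 [ 77 102  86]; 477 [106 122 112]; 481 [132 140 135]; 485 [149 153 149];
```

View pics/top8.png

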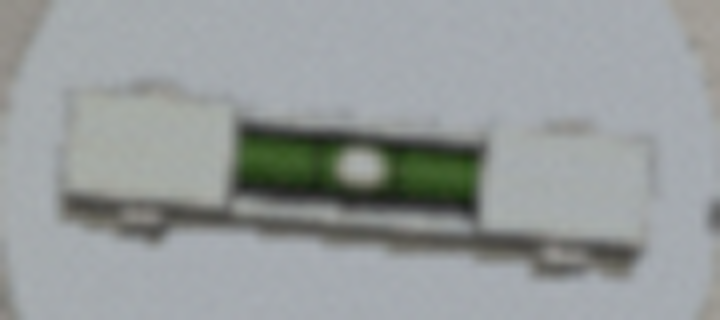

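View pics/side8.png

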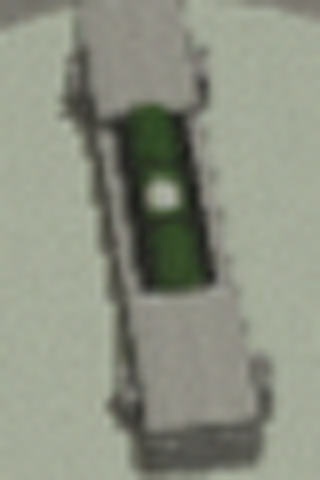

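The bubble is at x≈357 in the top crop, between the marks at about 314 and 395 (middle about 355), so it is within 1 mm. The side view agrees. The press is steady at 16 N, so I'm handing in.

```bash
python3 -c "
from bench import r
print(r.close_job()); s=r.read_state(); print(s['time'],s['ft_force'],s['width'])"
```

```text
the job is handed in; nothing more can be done
None
the job is handed in; nothing more can be done
```

The job was handed in at about 14.6 s of the 51 s allowed; the interface gave no verdict.

- **Plate:** I turned it a quarter turn clockwise by its post. The level's direction then measured 5.55° against 5.28° for the line to the foot, so the plate is in its second notch.
- **Knob:** My first grip was about 5 mm off the knob's axis, so I opened, re-centred and gripped again. I then pressed the shelf onto its foot. The bubble read about +16 mm there, before any turning.
- **Levelling:** I turned the knob about 55° counter-clockwise while keeping it pressed.

In the last check, the top view showed the bubble within about 1 mm of the middle between the marks, and the side view agreed. The shelf was pressed down with about 16 N, and the 30 N grip setting held the knob at 37 mm. A steady sideways force of about 9 N remained at the wrist; it did not seem to affect anything.

I kept clear of the jar and tub. The jar was unchanged in the later top views, but I did not measure either one again at the end.

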